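# Plug the sample jar and check that the plug is not jammed

### The arm

A 6-joint arm with a two-finger parallel gripper is mounted at the origin on the work surface. World frame = base frame: x ahead of the robot, y to its left, z up, the work surface at z = 0. Lengths are in m, angles in rad, forces in N, time in s.
With the tool pointing down it reaches from about 0.25 to 0.725 m from the base axis. Payload 4 kg.
Tool frame: the origin (TCP) lies midway between the tips of the shut fingers; the grasp point (between the pads) lies 19 mm behind it; z points along the fingers, y is the direction in which the jaws open and shut (so a half turn about z gives the same grasp; the last joint's range is limited). The gripper opens to 85 mm and grips with 20 to 120 N. Pads are 22 mm wide; open, the fingers measure 114 mm over their backs; the gripper's body (76 mm by 85 mm) begins 54 mm behind the grasp point. The pads swing forward as they close: fully open they stand 13 mm farther back than shut.
Start: joints at [-1.27, 0.241, 0.005, 1.335, 0, 1.571], TCP at [0.148, -0.478, 0.231] pointing down, gripper open.
Joint ranges: [-2.72, 2.72], [-1.05, 1.87], [-1.09, 1.28], [-1.99, 2.15], [-1.42, 1.44], [-3.14, 3.14]. Speed limits (rad/s): [2.79, 2.79, 3.14, 3.14, 3.14, 3.14].

### API

Orientations are given as a unit quaternion [x, y, z, w].
In Python, from workcell import monitor, cams, order gives the robot as it stands.
- The arm moves only by the tool send_rows, never from a script. Its argument "moves" is a list of rows, each a list of 4 numbers: the shift along the tool's x, y, z as a fraction of full scale, then the turn about the tool's z as a fraction of full scale. A call has 1 to 20 rows; each row shifts and turns the commanded pose from where the row before left it, along the tool's axes as they then stand; what a row does not reach is not made up. Full scale, the value 1, is 100 cm for a shift and 0.1 rad for a turn. A row lasts 1/10 s, in which the tool goes at most 50 mm and 8.59 degrees, less where a joint would pass 70% of its speed; a pose out of reach is approached as far as the arm can. A call with a number of a shift or a turn outside -1 to 1 is refused whole. A call with a gripper value outside its range is refused whole. "claw" is the gripper's target within -1 to 1 (fully open at 1, half-way at 0, shut at -1), set as the call begins (left out, the last holds). The fingers move at their own pace and stop on an object; the grip force is fixed at half the most. Time passes only in rows, so rows that do not move let the fingers close. It gives the time, the measured TCP pose, the force and the opening at its end, in the units of the state.
- monitor.get_obs(): the state, without advancing time (a new reading comes with each control period).
- cams.camera(name): name is "side" or "top"; returns (picture, depth): 400x640x3 uint8, blue, green, red; 400x640 float32, m along the optical axis (not along the pixel's ray), 0 where there is no reading.
- cams.camera_info(name): a dict with "intrinsics" (3x3 intrinsics, pixels), "distortion" ([k1, k2, p1, p2, k3] as OpenCV has them; the pictures are not rectified), "T" (4x4, takes a point from camera to world coordinates). Camera axes: x right, y up, looking along -z (the intrinsics and any distortion apply to the point x, -y, -z); pixel columns grow to the right and rows downward; lengths in m; the calibration is good to about 2 mm. A picture is of the moment at which its call begins. camera_info takes no time and is no camera call.
- order.job_done(): hands the job in, once; it reports no verdict.
The state is a dict: "clock": time; "joint_pos": joint angles; "joint_vel": joint speeds; "tau": joint torques, N m; "eef_pos": TCP position; "tool_rot": TCP orientation; "ft_force": force on the tool from outside, world axes, zero at the start; "ft_torque": the same for the moment, N m; "grip_width": finger opening in m.
Only numpy, scipy, OpenCV 4.12 (cv2) and the standard library are available. Lean on these libraries where they do the work, as an engineer would, in place of code of your own. Each camera call takes 0.05 s, during which the arm holds its last target.

### The job

Put the larger of the two grey conical plugs into the mouth of the white jar in the rack, its bar in line with the rack's long side, and press it down into its taper with about 12 N, never reaching 25 N. Then check that it has not jammed: still holding it down lightly in its seat, turn its bar about 35 degrees to either side and back in line with the rack. Leave it seated upright and let go; do not disturb the small plug or the two aluminium cups.

Things in the scene. Friction and masses are not known exactly. Their poses are not given: they have to be found in the camera images.
- plug_grip (a point): centre of the upright bar on top of the LARGER grey plastic plug (about 120 g). Bar 14 mm thick (x), 46 mm long (y), 36 mm tall; pinch it across its thickness. Below it a cone 32 mm tall, 46 mm diameter at its top, 28 mm at its lower end. This point is 18 mm above the cone's top face, 50 mm above its lower end. z up. Half a turn makes no difference.
- rack: fixed metal rack, 110 mm (x) by 240 mm (y, the long side), top plate 53 mm above the table; origin at the centre of its underside. On its z axis stands a white jar, 74 mm diameter, 60 mm at the neck, with an open tapered mouth. The jar cannot turn or shift sideways; its springy foot gives 1 mm per 6 N, up to 11 mm. The foot's height differs each time and is not measured.
- mouth_nominal (a point): on the jar's axis, at the rim's nominal height, 124 mm above the table; axes as the rack. The true rim is up to 6 mm lower or higher: find the seat by feel. Mouth 43.4 mm diameter at the rim, narrowing at the plug's taper (radius 2 mm per 7 mm of depth), 40 mm deep. A seated plug's bar centre is 23 mm above the true rim, its cone 5 mm proud; only the taper stops it.
- small_plug_grip (a point): centre of the bar of the SMALLER grey plug, which does not belong to this jar and must be left alone: cone 20 mm tall, 20 to 31 mm diameter, bar 9 mm thick (x), 28 mm long (y), 30 mm tall. The point is 35 mm above the cone's lower end. Both plugs start upright on the steel tray, about 110 mm apart, which of them is to the left varies.
- tray: fixed flat steel tray, 150 mm (x) by 240 mm (y), floor 4 mm above the table, rim 8 mm high; origin at the centre of its underside
- cup_a: loose aluminium sample cup standing upright beyond the rack, 60 mm diameter, 48 mm tall, origin at the centre of its underside; leave alone
- cup_b: a second such cup, leave alone
- jar (a joint): how far the jar has moved on its springy foot, in m: about 0 when unloaded, negative when pushed down, -0.002 at 12 N (6 N per mm); the weight of the plug alone gives about -0.0002. Says nothing of the foot's own height.
Mind the look-alikes: they are no part of the job. Leave any red or turquoise look-alike of the part that bears plug_grip alone.

How it is judged:
On the way, in this order (a step that is already met when the one before it is completed fails the run):
1. plug pressed down in its seat with at least about 8 N (jar pushed down by 1.3 mm), upright, bar in line with the rack's long side (within 0.2 rad) (contact force between plug and rack above 4 N and horizontal distance between plug_grip and mouth_nominal below 0.004 m and z of plug_grip in the frame of mouth_nominal below 0.032 m and angle between plug_grip's own z axis and vertical below 0.08 rad and angle between the y axis of plug_grip and the y axis of rack, either way round below 0.2 rad and value of joint jar below -0.0013 m), for 0.2 s.
2. bar turned at least 0.4 rad off the rack's long side while held down in the seat (jar pushed down by over 0.5 mm, about 3 N with the plug's weight) (contact force between plug and rack above 1 N and horizontal distance between plug_grip and mouth_nominal below 0.004 m and z of plug_grip in the frame of mouth_nominal below 0.032 m and angle between the y axis of plug_grip and the y axis of rack, either way round above 0.4 rad and value of joint jar below -0.0005 m), for 0.1 s.
3. bar turned back in line (within 0.17 rad), plug still in its seat (contact force between plug and rack above 0.5 N and z of plug_grip in the frame of mouth_nominal below 0.032 m and angle between the y axis of plug_grip and the y axis of rack, either way round below 0.17 rad), for 0.1 s.
At the end, for the whole second after the job is handed in: the larger plug sits released in the jar's mouth, its bar's centre within 3 mm of the jar's axis and at most 32 mm above the nominal rim, upright within 0.06 rad, bar in line with the rack's long side within 0.2 rad (horizontal distance between plug_grip and mouth_nominal below 0.003 m and z of plug_grip in the frame of mouth_nominal below 0.032 m and angle between plug_grip's own z axis and vertical below 0.06 rad and angle between the y axis of plug_grip and the y axis of rack, either way round below 0.2 rad and contact force between plug and rack above 0.3 N and contact force between plug and the fingers below 0.1 N); the robot touches nothing.
It fails at once if jar pushed down by more than 4.3 mm (over 25 N) (value of joint jar below -0.0043 m).
It fails at once if small plug moved by 15 mm (distance of small_plug_grip from where it was at the start of the episode above 0.015 m).
It fails at once if first cup moved by 15 mm (distance of cup_a from where it was at the start of the episode above 0.015 m).
It fails at once if second cup moved by 15 mm (distance of cup_b from where it was at the start of the episode above 0.015 m).
It also fails if it takes over 48 s, if anything falls off the work surface, if the arm or the gripper's body presses on something with over 40 N, if the wrist force passes 120 N, or if a joint passes its speed limit or range.

## Working session

There is one attempt and no reset: what is moved stays moved. The work goes in short steps, Python scripts to look and compute and a tool call to move; the robot and the scene stay as the last step left them, time stands still between calls to the robot, and variables do not carry over. Pictures are saved under pics/ and viewed, and the job is handed in when it is done.

Besides the shell and the picture viewer there is one more tool, called in YAML: its name, and indented under it one key for each argument. send_rows: Moves the arm, as the interface text tells. Its arguments: {"type":"object","properties":{"moves":{"type":"array","items":{"type":"array","items":{"type":"number","minimum":-1,"maximum":1}}},"claw":{"type":"number"}},"required":["moves"]}

```bash
ls; mkdir -p pics; python3 - <<'E'
from workcell import monitor,cams
import cv2,numpy as np
print(monitor.get_obs())
for n in("side","top"):
    p,d=cams.camera(n); cv2.imwrite(f"pics/{n}0.png",p); np.savez(f"pics/{n}0.npz",p=p,d=d); print(n,cams.camera_info(n))
E
```

```text
pics
{'clock': 0.0, 'joint_pos': array([-1.26998296e+00,  2.41423039e-01,  3.72754240e-03,  1.33517431e+00,
        3.18072190e-05,  1.57081363e+00]), 'joint_vel': array([ 0.00126616, -0.0006261 ,  0.00130714,  0.00046632, -0.00198352,
        0.00152921]), 'tau': array([-5.00317547e-04, -3.72315037e+01,  2.52409065e+01,  1.68270251e-02,
       -6.93158358e-05,  1.19213405e-05]), 'eef_pos': array([ 0.14797393, -0.47695238,  0.23040918]), 'tool_rot': array([ 9.88710990e-01,  1.49831585e-01, -1.39630334e-04, -1.02741810e-03]), 'ft_force': array([-0.21030321,  0.0141399 ,  0.13851791]), 'ft_torque': array([-0.00613559,  0.01177916, -0.0457906 ]), 'grip_width': 0.08538348293310516}
side {'intrinsics': array([[442.10683929,   0.        , 325.99784923],
       [  0.        , 442.10683929, 202.96635558],
       [  0.        ,   0.        ,   1.        ]]), 'distortion': array([-0.12305499,  0.        ,  0.        ,  0.        ,  0.        ]), 'T': array([[-0.97730217,  0.11623141, -0.17711783,  0.46550004],
       [-0.2113114 , -0.4752483 ,  0.85409984,  0.76254727],
       [ 0.01509828,  0.87214065,  0.48902222,  0.52903537],
       [ 0.        ,  0.        ,  0.        ,  1.        ]])}
top {'intrinsics': array([[433.13428573,   0.        , 307.46605781],
       [  0.        , 433.13428573, 196.06846966],
       [  0.        ,   0.        ,   1.        ]]), 'distortion': array([-0.03863585,  0.        ,  0.        ,  0.        ,  0.        ]), 'T': array([[ 0.02105945,  0.98590158, -0.1659957 ,  0.47597176],
       [-0.99934726,  0.02563269,  0.02545611,  0.05044638],
       [ 0.02935214,  0.16535125,  0.98579786,  0.98074   ],
       [ 0.        ,  0.        ,  0.        ,  1.        ]])}
```

View pics/side0.png

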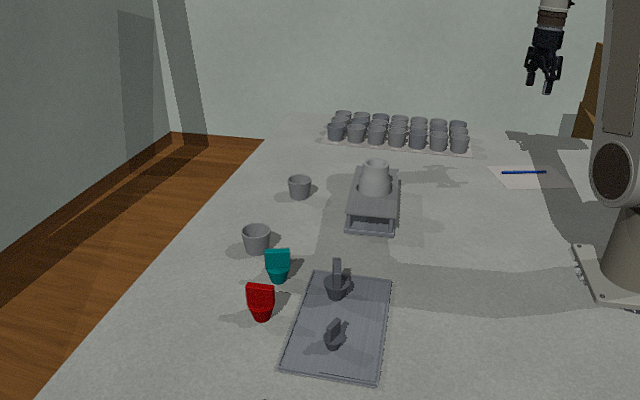

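View pics/top0.png

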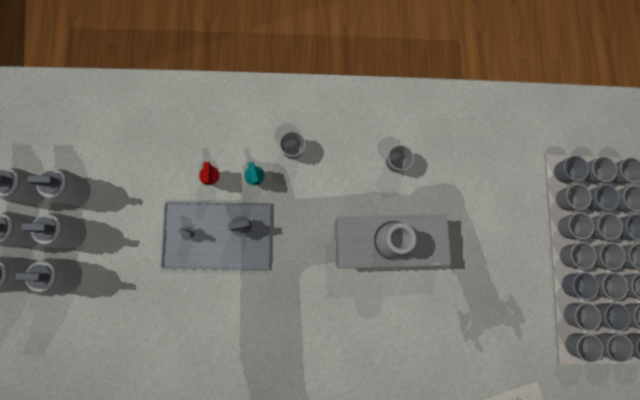

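The side view shows the larger plug at about (337,280), the smaller one at (335,335) and the jar at (375,178). In the top view the larger plug is at (240,225), the smaller at (188,232), and the jar mouth at (400,237) in a rack spanning about x 336–450.

```bash
cat > h.py <<'E'
import numpy as np,cv2
from workcell import cams
def ray(n,uv):
    I=cams.camera_info(n);T=I["T"]
    p=cv2.undistortPoints(np.asarray(uv,float).reshape(-1,1,2),I["intrinsics"],I["distortion"]).reshape(-1,2)
    d=np.c_[p[:,0],-p[:,1],-np.ones(len(p))]@T[:3,:3].T
    return T[:3,3],d
def plane(n,uv,z):
    o,d=ray(n,uv); return o+d*((z-o[2])/d[:,2])[:,None]
def cloud(n,d):
    v,u=np.mgrid[:400,:640]; o,r=ray(n,np.c_[u.ravel(),v.ravel()])
    return (o+r*d.ravel()[:,None]).reshape(400,640,3)
def tri(a,b):
    o1,d1=ray("side",a);o2,d2=ray("top",b);d1=d1[0];d2=d2[0]
    s=np.linalg.lstsq(np.c_[d1,-d2],o2-o1,rcond=None)[0]
    p,q=o1+d1*s[0],o2+d2*s[1]; return (p+q)/2,np.linalg.norm(p-q)
E
python3 - <<'E'
import cv2,numpy as np
from h import *
def crop(n,x,y,w,h,f,o):
    p=np.load(f"pics/{n}0.npz")["p"]
    cv2.imwrite(f"pics/{o}.png",cv2.resize(p[y:y+h,x:x+w],None,fx=f,fy=f,interpolation=cv2.INTER_NEAREST))
crop("top",160,195,120,80,6,"tc1");crop("top",330,195,130,85,6,"tc2")
crop("side",280,240,120,100,6,"sc1") ;crop("side",335,145,80,95,6,"sc2")
for n in("top","side"):
    z=np.load(f"pics/{n}0.npz");C=cloud(n,z["d"])
    g=(z["d"]>0)
    for nm,(x,y,w,h) in ({"plug":(215,210,45,30),"small":(175,222,25,20),"jar":(370,215,50,50)} if n=="top" else {"plug":(320,255,35,48),"jar":(350,150,50,50)}).items():
        P=C[y:y+h,x:x+w].reshape(-1,3);P=P[g[y:y+h,x:x+w].ravel()];print(n,nm,np.percentile(P[:,2],[1,10,50,90,95,99,100]).round(4))
        t=P[P[:,2]>np.percentile(P[:,2],99)-.006];print(len(t),t.mean(0).round(4),t.min(0).round(4),t.max(0).round(4))
E
```

```text
top plug [-0.0001  0.0017  0.0044  0.0688  0.0719  0.0736  0.0753]
144 [0.5647 0.1703 0.0716] [0.5548 0.1482 0.0681] [0.575  0.1925 0.0753]
top small [0.0004 0.0021 0.0053 0.051  0.0539 0.056  0.0574]
51 [0.5486 0.2877 0.0541] [0.5413 0.2749 0.0509] [0.5561 0.3012 0.0574]
top jar [0.0016 0.053  0.0575 0.1192 0.1207 0.1225 0.124 ]
373 [ 0.5407 -0.1609  0.12  ] [ 0.5127 -0.1898  0.1165] [ 0.5692 -0.13    0.124 ]
side plug [-0.0006  0.0008  0.0052  0.0654  0.0724  0.0738  0.0745]
154 [0.5683 0.1733 0.0723] [0.5582 0.1471 0.0686] [0.5796 0.1943 0.0745]
side jar [-0.0019 -0.0003  0.0574  0.1129  0.119   0.121   0.1219]
207 [ 0.5433 -0.1558  0.1192] [ 0.5142 -0.1924  0.115 ] [ 0.5729 -0.1269  0.1219]
```

```bash
python3 -c "
import cv2,numpy as np
a=cv2.imread('pics/tc1.png');b=cv2.imread('pics/tc2.png');c=cv2.imread('pics/sc1.png')
print(a.shape,b.shape,c.shape)"
```

```text
(480, 720, 3) (510, 780, 3) (600, 720, 3)
```

View pics/tc1.png

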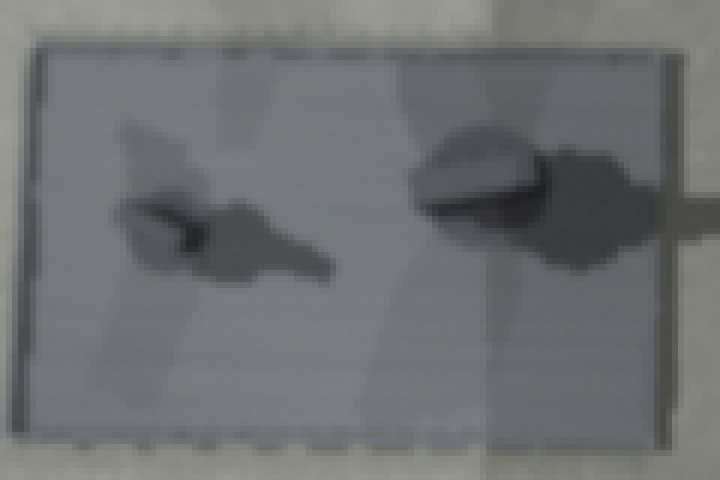

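View pics/tc2.png

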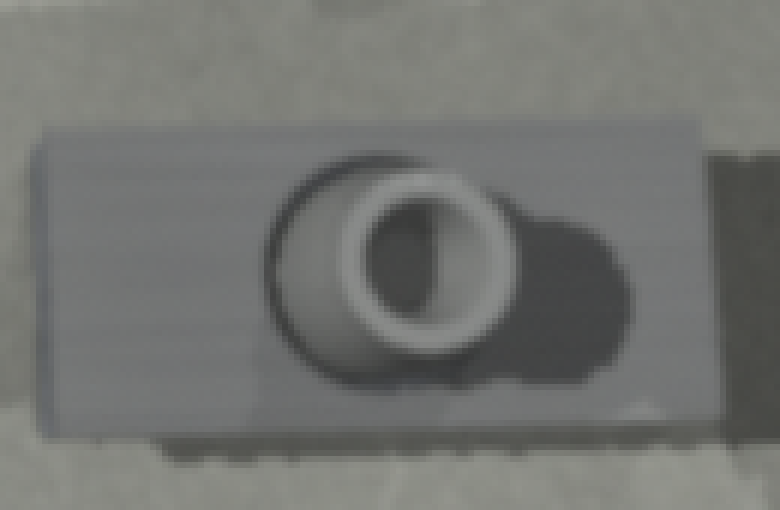

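View pics/sc1.png

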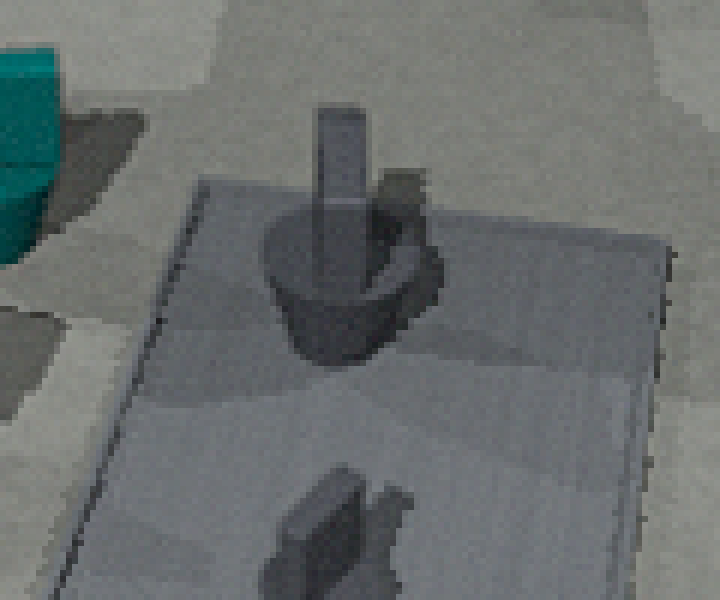

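View pics/sc2.png

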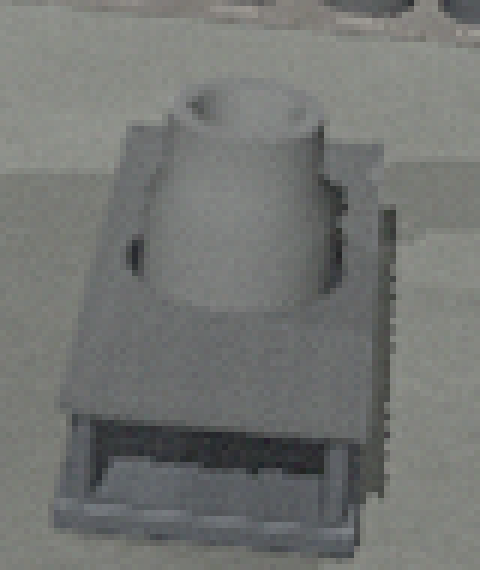

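```bash
python3 - <<'E'
import cv2,numpy as np
from h import *
def rect(P):
    r=cv2.minAreaRect((P[:,:2]*1000).astype(np.float32)); return np.round(r[0],1),np.round(r[1],1),round(r[2],1)
from scipy.optimize import least_squares
for n in("top","side"):
    z=np.load(f"pics/{n}0.npz");C=cloud(n,z["d"]);P=C[z["d"]>0]
    m=lambda c,r,lo,hi:P[(np.hypot(P[:,0]-c[0],P[:,1]-c[1])<r)&(P[:,2]>lo)&(P[:,2]<hi)]
    b=m((.566,.171),.04,.0685,.08);u,s,vt=np.linalg.svd(b[:,:2]-b[:,:2].mean(0));print(n,"bar",rect(b),b.mean(0).round(4),np.median(b[:,2]),np.degrees(np.arctan2(-vt[0][0],vt[0][1])))
    s_=m((.548,.287),.04,.05,.06);print("small",rect(s_))
    k=m((.542,-.159),.05,.1165,.13)
    print("rim",rect(k),np.percentile(k[:,2],[20,50,80]))
    f=least_squares(lambda q:np.where((e:=np.hypot(k[:,0]-q[0],k[:,1]-q[1]))>.030,e-.030,np.where(e<.0217,.0217-e,0)),[.542,-.159]);print(f.x,f.cost)
    pl=m((.54,-.16),.14,.047,.059);print("rackplate",rect(pl),np.median(pl[:,2]))
    t=m((.54,.22),.16,-.005,.006);print("table z",np.median(P[(abs(P[:,0]-.42)<.03)&(abs(P[:,1])<.2)][:,2]))
# rack plate contour from image top
E
```

```text
top bar (array([564.6, 170.7]), array([13.9, 45.8]), 12.5) [0.5647 0.1704 0.0717] 0.0717969750637934 12.14739563354563
small (array([548.5, 287.6]), array([27.2,  7.6]), 65.3)
rim (array([ 540.9, -159.8]), array([56.4, 59.6]), 3.1) [0.11852265 0.1200395  0.12149181]
[ 0.54062354 -0.16005722] 2.0143057712900228e-05
rackplate (array([ 541.3, -160. ]), array([110.2, 240.3]), 2.8) 0.05573913142239906
table z -6.98469872704166e-05
side bar (array([568.9, 170.4]), array([13.8, 48.1]), 11.7) [0.5683 0.1733 0.0723] 0.07251161241531529 13.796479812690169
small (array([550.1, 288. ]), array([30. ,  8.8]), 64.7)
rim (array([ 543.3, -157.7]), array([59.9, 60. ]), 43.9) [0.11814944 0.11986299 0.1207644 ]
[ 0.54349192 -0.15779756] 7.16418489907828e-05
rackplate (array([ 543.9, -158.7]), array([110.9, 242.7]), 2.8) 0.05709647645045765
table z 0.0006926254792717912
```

```bash
cat >> h.py <<'E'
from scipy.spatial.transform import Rotation as R
def state():
    from workcell import monitor
    s=monitor.get_obs(); M=R.from_quat(s["tool_rot"]).as_matrix()
    return s,M,np.degrees(np.arctan2(M[1,0],M[0,0]))
def plan(target,turn,n):
    """rows: straight line, const turn/row (units of .1 rad)"""
    s,M,a=state(); d=(np.array(target)-s["eef_pos"])/n; rows=[]
    for i in range(n):
        rows.append(list((M.T@d).round(4))+[turn]); M=M@R.from_rotvec([0,0,turn*.1]).as_matrix()
    return rows
E
python3 - <<'E'
from h import *
s,M,a=state();print(a,np.radians(102.2-a)/.1, M.round(3).tolist())
t=round(-np.radians(102.2-a)/.1/16,3)
print(plan([.566,.1706,.23],t,16))
C=cloud("top",np.load("pics/top0.npz")["d"]);p=C[160:190,195:265].reshape(-1,3);q=p[p[:,2]>.045];print(q.min(0),q.max(0))
E
```

```text
17.235216735845157 14.829152162028771 [[0.955, 0.296, -0.001], [0.296, -0.955, 0.002], [0.0, -0.002, -1.0]]
[[np.float64(0.0369), np.float64(-0.0309), np.float64(0.0001), np.float64(-0.927)], [np.float64(0.0396), np.float64(-0.0274), np.float64(0.0001), np.float64(-0.927)], [np.float64(0.042), np.float64(-0.0236), np.float64(0.0001), np.float64(-0.927)], [np.float64(0.044), np.float64(-0.0196), np.float64(0.0001), np.float64(-0.927)], [np.float64(0.0456), np.float64(-0.0154), np.float64(0.0001), np.float64(-0.927)], [np.float64(0.0469), np.float64(-0.0111), np.float64(0.0001), np.float64(-0.927)], [np.float64(0.0477), np.float64(-0.0068), np.float64(0.0001), np.float64(-0.927)], [np.float64(0.0481), np.float64(-0.0023), np.float64(0.0001), np.float64(-0.927)], [np.float64(0.0481), np.float64(0.0022), np.float64(0.0001), np.float64(-0.927)], [np.float64(0.0477), np.float64(0.0066), np.float64(0.0001), np.float64(-0.927)], [np.float64(0.0469), np.float64(0.011), np.float64(0.0001), np.float64(-0.927)], [np.float64(0.0457), np.float64(0.0153), np.float64(0.0001), np.float64(-0.927)], [np.float64(0.0441), np.float64(0.0195), np.float64(0.0001), np.float64(-0.927)], [np.float64(0.0421), np.float64(0.0234), np.float64(0.0001), np.float64(-0.927)], [np.float64(0.0397), np.float64(0.0272), np.float64(0.0001), np.float64(-0.927)], [np.float64(0.037), np.float64(0.0308), np.float64(0.0001), np.float64(-0.927)]]
[0.47597176 0.05044638 0.04537246] [0.70169986 0.25398235 0.98074   ]
```

send_rows:
  moves:
    - [0.037,-0.031,0,-0.93]
    - [0.0395,-0.0275,0,-0.93]
    - [0.042,-0.0235,0,-0.93]
    - [0.044,-0.0195,0,-0.93]
    - [0.0455,-0.0155,0,-0.93]
    - [0.047,-0.011,0,-0.93]
    - [0.0475,-0.007,0,-0.93]
    - [0.048,-0.0025,0,-0.93]
    - [0.048,0.002,0,-0.93]
    - [0.0475,0.0065,0,-0.93]
    - [0.047,0.011,0,-0.93]
    - [0.0455,0.0155,0,-0.93]
    - [0.044,0.0195,0,-0.93]
    - [0.042,0.0235,0,-0.93]
    - [0.0395,0.027,0,-0.93]
    - [0.037,0.031,0,-0.93]
    - [0,0,0,0]
    - [0,0,0,0]
  claw: 0.2

```text
clock: 1.9
eef_pos: [0.5636, 0.1711, 0.2296]
tool_rot: [0.625, 0.78, -0.001, -0.001]
ft_force: [-0.7, -0.2, 0.3]
grip_width: 0.0512
```

```bash
python3 - <<'E'
from h import *
s,M,a=state();print(s["clock"],a,s["eef_pos"],s["ft_force"],s["grip_width"],M[:,2]); 
print(plan([.566,.1706,.042],0,1),-np.radians(102.3-a)/.1)
E
```

```text
1.9 102.57963079898198 [0.5635591  0.17110325 0.22957086] [-0.67375359 -0.20758176  0.3087872 ] 0.051166005707118614 [-0.0029835  -0.00121117 -0.99999482]
[[np.float64(-0.0009), np.float64(0.0029), np.float64(0.1876), 0]] 0.04880478132218023
```

send_rows:
  moves:
    - [-0.001,0.003,0.035,0.05]
    - [0,0,0.035,0]
    - [0,0,0.035,0]
    - [0,0,0.03,0]
    - [0,0,0.025,0]
    - [0,0,0.015,0]
    - [0,0,0.0125,0]
    - [0,0,0,0]
    - [0,0,0,0]

```text
clock: 2.8
eef_pos: [0.5673, 0.1694, 0.0446]
tool_rot: [0.628, 0.778, 0.0, 0.0]
ft_force: [-0.2, 0.1, 0.8]
grip_width: 0.0515
```

```bash
python3 - <<'E'
from h import *
s,M,a=state();print(a,s["eef_pos"],s["ft_force"])
p,d=cams.camera("side");cv2.imwrite("pics/s1.png",cv2.resize(p[200:340,240:400],None,fx=5,fy=4))
E
```

```text
102.14557565542009 [0.5673131  0.16935593 0.04456613] [-0.22706169  0.07971874  0.75552804]
```

View pics/s1.png

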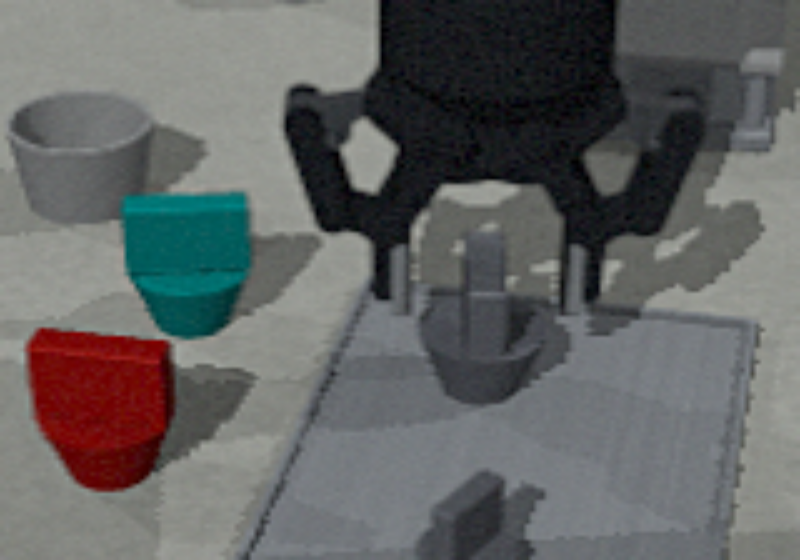

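The bar at picture (487,290) stands between the fingers (400 and 575), a little left of the middle. Lowering slightly, then closing.

send_rows:
  moves:
    - [0.001,0,0.0025,0]
    - [0,0,0,0]
    - [0,0,0,0]
    - [0,0,0,0]
    - [0,0,0,0]
    - [0,0,0,0]
    - [0,0,0,0]
  claw: -1

```text
clock: 3.55
eef_pos: [0.5674, 0.1711, 0.042]
tool_rot: [0.628, 0.778, 0.001, 0.0]
ft_force: [0.1, -0.1, 5.5]
grip_width: 0.0133
```

```bash
python3 - <<'E'
from h import *
s,M,a=state();print(a,s["eef_pos"],s["ft_force"],s["grip_width"])
E
```

```text
102.21019735966318 [0.56742715 0.17113612 0.04200224] [ 0.06597172 -0.10469683  5.46194448] 0.01327673181778937
```

send_rows:
  moves:
    - [0,0,-0.01,0]
    - [0,0,-0.02,0]
    - [0,0,-0.04,0]
    - [0,0,-0.04,0]
    - [0,0,-0.035,0]
    - [0,0,0,0]
    - [0,0,0,0]

```text
clock: 4.25
eef_pos: [0.567, 0.1709, 0.1868]
tool_rot: [0.628, 0.778, 0.0, 0.0]
ft_force: [0.1, 0.5, -2.6]
grip_width: 0.0133
```

```bash
python3 - <<'E'
from h import *
s,M,a=state();print(s["clock"],a,s["eef_pos"],s["ft_force"],s["grip_width"])
t=round(-np.radians(92.8-a)/.1/9,3)
print([[float(x) for x in r] for r in plan([.543,-.159,.185],t,9)])
for n in("side","top"):
    p,d=cams.camera(n);np.savez(f"pics/{n}2.npz",p=p,d=d);cv2.imwrite(f"pics/{n}2.png",p)
cv2.imwrite("pics/s2.png",cv2.resize(np.load("pics/side2.npz")["p"][140:300,250:430],None,fx=4,fy=3.7))
E
```

```text
4.25 102.20016460404798 [0.56699021 0.17086212 0.18680346] [ 0.13665265  0.4836451  -2.55974682] 0.013262703838770607
[[-0.0353, -0.0104, 0.0002, 0.182], [-0.0354, -0.0097, 0.0002, 0.182], [-0.0356, -0.0091, 0.0002, 0.182], [-0.0358, -0.0084, 0.0002, 0.182], [-0.0359, -0.0078, 0.0002, 0.182], [-0.0361, -0.0071, 0.0002, 0.182], [-0.0362, -0.0064, 0.0002, 0.182], [-0.0363, -0.0058, 0.0002, 0.182], [-0.0364, -0.0051, 0.0002, 0.182]]
```

View pics/s2.png

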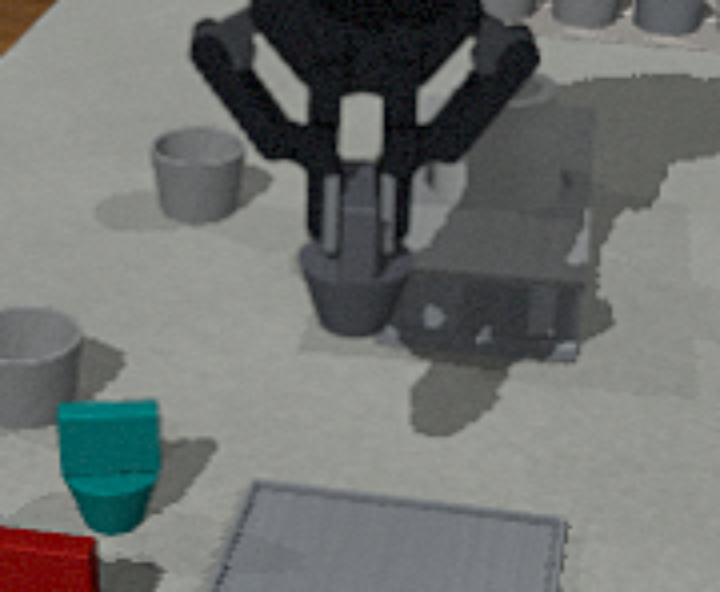

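The plug hangs upright in the fingers, with its bar near (360,220) and its cone near (358,290), and the tray spot is empty. Carrying it over the jar next.

send_rows:
  moves:
    - [-0.0355,-0.0105,0,0.18]
    - [-0.0355,-0.0095,0,0.18]
    - [-0.0355,-0.009,0,0.18]
    - [-0.036,-0.0085,0,0.18]
    - [-0.036,-0.008,0,0.18]
    - [-0.036,-0.007,0,0.18]
    - [-0.036,-0.0065,0,0.18]
    - [-0.0365,-0.006,0,0.19]
    - [-0.0365,-0.005,0,0.19]
    - [0,0,0,0]
    - [0,0,0,0]
    - [0,0,0,0]

```text
clock: 5.55
eef_pos: [0.5422, -0.1587, 0.1849]
tool_rot: [0.689, 0.724, -0.001, -0.001]
ft_force: [-0.6, 0.6, -1.1]
grip_width: 0.0131
```

```bash
python3 - <<'E'
from h import *
s,M,a=state();print(s["clock"],a,s["eef_pos"],s["ft_force"],s["grip_width"])
print(plan([.543,-.159,.175],0,1))
for n in("side","top"):
    p,d=cams.camera(n);np.savez(f"pics/{n}3.npz",p=p,d=d);cv2.imwrite(f"pics/{n}3.png",p)
cv2.imwrite("pics/s3.png",cv2.resize(np.load("pics/side3.npz")["p"][90:250,300:460],None,fx=4,fy=3.7))
cv2.imwrite("pics/t3.png",cv2.resize(np.load("pics/top3.npz")["p"][180:300,320:480],None,fx=4,fy=4))
E
```

```text
5.55 92.84930037191778 [ 0.54222376 -0.15868759  0.18489697] [-0.61567986  0.60766204 -1.06958403] 0.013093984420623933
[[np.float64(-0.0004), np.float64(0.0008), np.float64(0.0099), 0]]
```

View pics/s3.png

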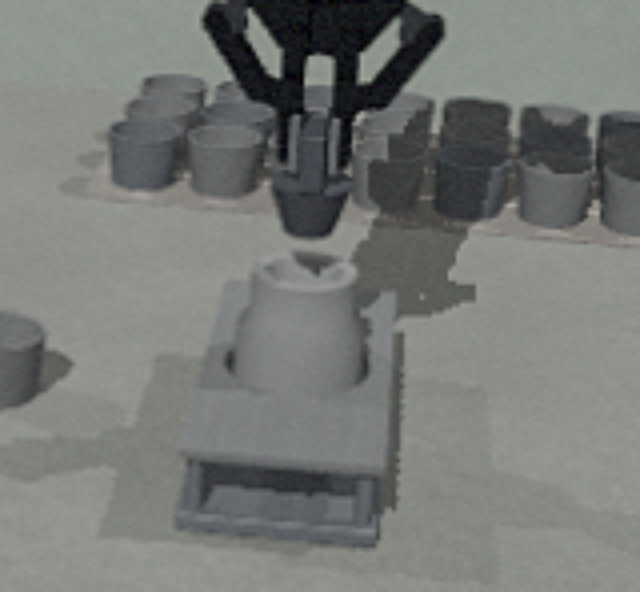

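View pics/t3.png

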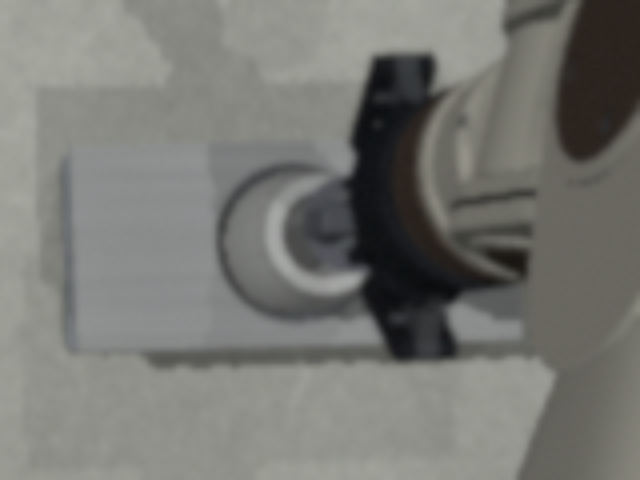

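```bash
python3 - <<'E'
from h import *
from scipy.optimize import least_squares
z=np.load("pics/side3.npz");C=cloud("side",z["d"]);P=C[z["d"]>0]
k=P[(np.hypot(P[:,0]-.5425,P[:,1]+.1585)<.03)&(P[:,2]>.149)&(P[:,2]<.176)]
f=least_squares(lambda q:np.hypot(k[:,0]-q[0],k[:,1]-q[1])-(.014+(k[:,2]-q[2])*9/32),[.5425,-.1585,.147],loss="soft_l1",f_scale=.001);print(len(k),f.x,np.abs(f.fun).mean())
# jar neck outer, side0 : r=.030 near top
z=np.load("pics/side0.npz");C=cloud("side",z["d"]);P=C[z["d"]>0]
k=P[(np.hypot(P[:,0]-.5425,P[:,1]+.1585)<.04)&(P[:,2]>.104)&(P[:,2]<.118)];e=np.hypot(k[:,0]-.5435,k[:,1]+.158);k=k[e>.026]
f=least_squares(lambda q:np.hypot(k[:,0]-q[0],k[:,1]-q[1])-.030,[.5425,-.1585],loss="soft_l1",f_scale=.001);print(len(k),f.x,np.abs(f.fun).mean())
E
```

```text
157 [ 0.54395777 -0.15803434  0.14813788] 0.0007939065262118912
147 [ 0.54389953 -0.15962748] 0.0009526424800042489
```

send_rows:
  moves:
    - [-0.0005,0,0.02,0]
    - [0,0,0.015,0]
    - [0,0,0.006,0]
    - [0,0,0,0]
    - [0,0,0,0]

```text
clock: 6.15
eef_pos: [0.5435, -0.1597, 0.1459]
tool_rot: [0.689, 0.725, 0.0, 0.0]
ft_force: [0.6, 0.1, -1.9]
grip_width: 0.0132
```

send_rows:
  moves:
    - [0,0,0.002,0]
    - [0,0,0.001,0]
    - [0,0,0,0]

```text
clock: 6.45
eef_pos: [0.5432, -0.1602, 0.1426]
tool_rot: [0.69, 0.724, 0.0, 0.0]
ft_force: [-0.2, 0.4, -1.1]
grip_width: 0.0133
```

send_rows:
  moves:
    - [0,0,0.001,0]
    - [0,0,0.001,0]
    - [0,0,0,0]

```text
clock: 6.75
eef_pos: [0.5429, -0.1601, 0.1401]
tool_rot: [0.69, 0.724, -0.0, -0.0]
ft_force: [0.7, 0.3, -1.8]
grip_width: 0.0133
```

send_rows:
  moves:
    - [0,0,0.001,0]
    - [0,0,0.001,0]
    - [0,0,0.001,0]
    - [0,0,0,0]
    - [0,0,0,0]

```text
clock: 7.25
eef_pos: [0.543, -0.1601, 0.1372]
tool_rot: [0.69, 0.724, -0.0, -0.0]
ft_force: [-0.5, 0.2, -1.5]
grip_width: 0.0128
```

send_rows:
  moves:
    - [0,0,0.001,0]
    - [0,0,0,0]
    - [0,0,0,0]

```text
clock: 7.55
eef_pos: [0.543, -0.1601, 0.1363]
tool_rot: [0.69, 0.724, -0.0, -0.0]
ft_force: [0.9, 0.3, -1.3]
grip_width: 0.0133
```

send_rows:
  moves:
    - [0,0,0.001,0]
    - [0,0,0,0]
    - [0,0,0,0]

```text
clock: 7.85
eef_pos: [0.543, -0.1601, 0.1352]
tool_rot: [0.69, 0.724, -0.0, -0.0]
ft_force: [0.1, 0.3, -1.3]
grip_width: 0.013
```

send_rows:
  moves:
    - [0,0,0.001,0]
    - [0,0,0,0]
    - [0,0,0,0]

```text
clock: 8.15
eef_pos: [0.5429, -0.1601, 0.1343]
tool_rot: [0.69, 0.724, -0.0, -0.0]
ft_force: [-0.6, 0.1, -1.2]
grip_width: 0.0131
```

send_rows:
  moves:
    - [0,0,0.001,0]
    - [0,0,0,0]
    - [0,0,0,0]

```text
clock: 8.45
eef_pos: [0.5429, -0.16, 0.1332]
tool_rot: [0.69, 0.724, -0.0, -0.0]
ft_force: [-0.5, 1.1, -0.9]
grip_width: 0.0128
```

send_rows:
  moves:
    - [0,0,0.001,0]
    - [0,0,0,0]
    - [0,0,0,0]

```text
clock: 8.75
eef_pos: [0.5429, -0.16, 0.1323]
tool_rot: [0.69, 0.724, -0.0, -0.0]
ft_force: [-1.1, 1.7, -0.8]
grip_width: 0.0129
```

send_rows:
  moves:
    - [0,0,0.0007,0]
    - [0,0,0,0]
    - [0,0,0,0]

```text
clock: 9.05
eef_pos: [0.5429, -0.1601, 0.1316]
tool_rot: [0.69, 0.724, -0.0, -0.0]
ft_force: [-1.5, 1.8, 0.7]
grip_width: 0.0133
```

Contact has begun. The wall pushes toward +y and −x, so I give way that direction while lowering.

send_rows:
  moves:
    - [0.0006,-0.0004,0,0]
    - [0,0,0,0]
    - [0,0,0,0]

```text
clock: 9.35
eef_pos: [0.5426, -0.1596, 0.1316]
tool_rot: [0.69, 0.724, -0.0, 0.0]
ft_force: [-1.7, -0.7, -1.2]
grip_width: 0.0133
```

send_rows:
  moves:
    - [0,0,0.0007,0]
    - [0,0,0,0]
    - [0,0,0,0]

```text
clock: 9.65
eef_pos: [0.5426, -0.1596, 0.1309]
tool_rot: [0.69, 0.724, -0.0, 0.0]
ft_force: [-2.0, 0.6, -0.3]
grip_width: 0.0131
```

send_rows:
  moves:
    - [0,-0.0005,0.0005,0]
    - [0,0,0,0]
    - [0,0,0,0]

```text
clock: 9.95
eef_pos: [0.5423, -0.1596, 0.1306]
tool_rot: [0.69, 0.724, 0.0, 0.0]
ft_force: [0.1, -0.6, 1.2]
grip_width: 0.0133
```

send_rows:
  moves:
    - [0,0,0.0007,0]
    - [0,0,0,0]
    - [0,0,0,0]

```text
clock: 10.25
eef_pos: [0.5424, -0.1596, 0.1301]
tool_rot: [0.69, 0.724, 0.0, 0.0]
ft_force: [-0.1, -0.4, 3.8]
grip_width: 0.0128
```

send_rows:
  moves:
    - [0,0,0.0007,0]
    - [0,0,0,0]
    - [0,0,0,0]

```text
clock: 10.55
eef_pos: [0.5425, -0.1596, 0.1296]
tool_rot: [0.69, 0.724, 0.0, 0.001]
ft_force: [-0.3, 0.5, 5.1]
grip_width: 0.0129
```

send_rows:
  moves:
    - [0,0,0.0006,0]
    - [0,0,0,0]
    - [0,0,0,0]

```text
clock: 10.85
eef_pos: [0.5426, -0.1597, 0.1294]
tool_rot: [0.69, 0.724, 0.0, 0.001]
ft_force: [-0.7, -0.5, 7.2]
grip_width: 0.0131
```

send_rows:
  moves:
    - [0,0,0.0008,0]
    - [0,0,0,0]
    - [0,0,0,0]

```text
clock: 11.15
eef_pos: [0.5427, -0.1597, 0.129]
tool_rot: [0.69, 0.724, 0.001, 0.001]
ft_force: [-1.9, 0.1, 7.7]
grip_width: 0.0134
```

send_rows:
  moves:
    - [0,0,0.0006,0]
    - [0,0,0,0]
    - [0,0,0,0]
    - [0,0,0,0]

```text
clock: 11.55
eef_pos: [0.5428, -0.1597, 0.1287]
tool_rot: [0.69, 0.724, 0.001, 0.001]
ft_force: [-2.4, 0.2, 10.0]
grip_width: 0.013
```

```bash
python3 - <<'E'
from h import *
s,M,a=state();print(s["clock"],a,s["eef_pos"],s["ft_force"],s["ft_torque"],s["grip_width"],M[:,2])
p,d=cams.camera("side");np.savez("pics/side4.npz",p=p,d=d);cv2.imwrite("pics/s4.png",cv2.resize(p[90:250,300:460],None,fx=4,fy=3.7))
E
```

```text
11.55 92.80808461338114 [ 0.54282333 -0.15974315  0.12874414] [-2.3757572  0.2335231 10.0451518] [0.20295359 0.6387781  0.01584506] 0.012962328733696774 [ 2.53485633e-03 -7.19390875e-04 -9.99996528e-01]
```

View pics/s4.png

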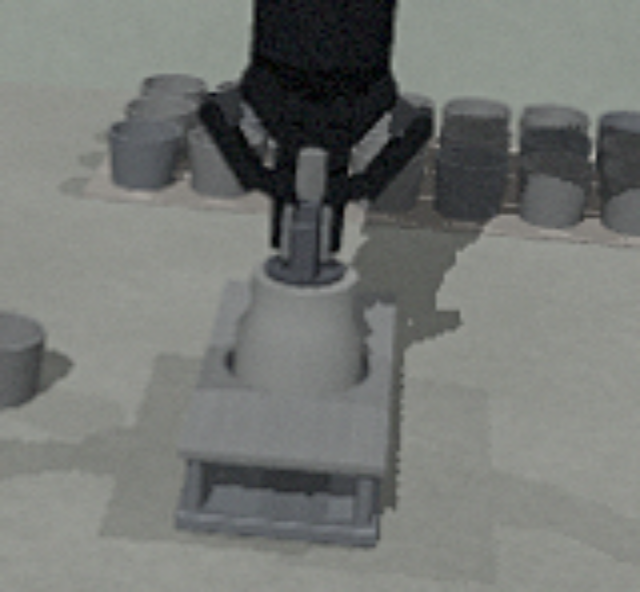

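The plug sits in the mouth at (305,270), a little proud and level, with the bar along the rack. The load is about 11 N with slight side force, so I ease the side force, top up a little and hold.

send_rows:
  moves:
    - [0,-0.0004,0.0005,0]
    - [0,0,0,0]
    - [0,0,0,0]
    - [0,0,0,0]
    - [0,0,0,0]

```text
clock: 12.1
eef_pos: [0.5427, -0.1598, 0.1285]
tool_rot: [0.69, 0.724, 0.001, 0.001]
ft_force: [-2.0, 0.5, 10.4]
grip_width: 0.0129
```

send_rows:
  moves:
    - [0,0,-0.001,0]
    - [0,0,-0.0005,0]
    - [0,0,0,0]
    - [0,0,0,0]

```text
clock: 12.5
eef_pos: [0.5425, -0.1597, 0.1292]
tool_rot: [0.69, 0.724, 0.001, 0.001]
ft_force: [-0.2, 1.4, 7.9]
grip_width: 0.0132
```

send_rows:
  moves:
    - [0,0,0,0.5]
    - [0,0,0,0.5]
    - [0,0,0,0.5]
    - [0,0,0,0.5]
    - [0,0,0,0]

```text
clock: 13.0
eef_pos: [0.5424, -0.1596, 0.129]
tool_rot: [0.758, 0.652, 0.001, 0.001]
ft_force: [-1.4, 0.3, 5.9]
grip_width: 0.0134
```

send_rows:
  moves:
    - [0,0,0,0.6]
    - [0,0,0,0.6]
    - [0,0,0,0.6]
    - [0,0,0,0.6]
    - [0,0,0,0.6]
    - [0,0,0,0.6]
    - [0,0,0,0.6]
    - [0,0,0,0]
    - [0,0,0,0]
    - [0,0,0,0]

```text
clock: 14.0
eef_pos: [0.5424, -0.1596, 0.129]
tool_rot: [0.877, 0.48, 0.001, 0.001]
ft_force: [-1.0, 0.7, 7.3]
grip_width: 0.0133
```

```bash
python3 - <<'E'
from h import *
s,M,a=state();print(s["clock"],a,s["eef_pos"],s["ft_force"],s["ft_torque"],s["joint_pos"][5])
p,d=cams.camera("side");cv2.imwrite("pics/s5.png",cv2.resize(p[110:230,330:420],None,fx=6,fy=5))
E
```

```text
14.0 57.32444403022756 [ 0.5423709  -0.15962818  0.12903744] [-0.98755156  0.72706367  7.34524415] [0.11823544 0.28137137 0.2058735 ] 1.854780988640927
```

View pics/s5.png

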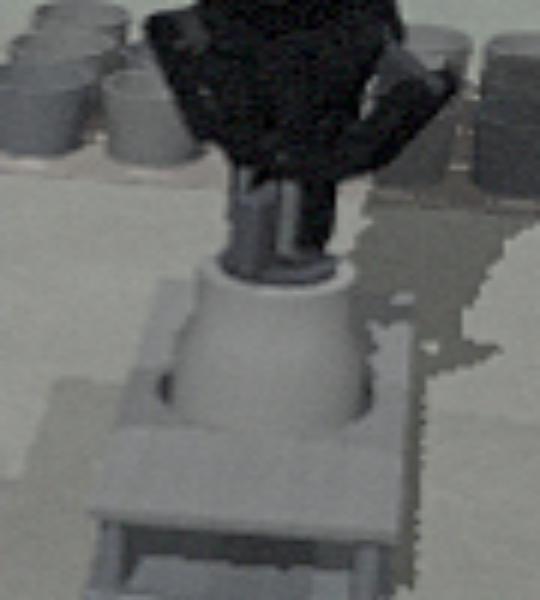

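The bar, at (255,225), has turned with the gripper by about 35° while held at about 8 N. Now through to the other side, then back.

send_rows:
  moves:
    - [0,0,0,-0.65]
    - [0,0,0,-0.65]
    - [0,0,0,-0.65]
    - [0,0,0,-0.65]
    - [0,0,0,-0.65]
    - [0,0,0,-0.65]
    - [0,0,0,-0.65]
    - [0,0,0,-0.65]
    - [0,0,0,-0.65]
    - [0,0,0,-0.35]
    - [0,0,0,0]
    - [0,0,0,0]

```text
clock: 15.25
eef_pos: [0.5423, -0.1597, 0.129]
tool_rot: [0.69, 0.724, 0.001, 0.001]
ft_force: [-1.4, 0.5, 6.6]
grip_width: 0.0129
```

send_rows:
  moves:
    - [0,0,0,-0.65]
    - [0,0,0,-0.65]
    - [0,0,0,-0.65]
    - [0,0,0,-0.65]
    - [0,0,0,-0.65]
    - [0,0,0,-0.65]
    - [0,0,0,-0.65]
    - [0,0,0,-0.65]
    - [0,0,0,-0.65]
    - [0,0,0,-0.3]
    - [0,0,0,0]
    - [0,0,0,0]

```text
clock: 16.45
eef_pos: [0.5423, -0.1597, 0.129]
tool_rot: [0.438, 0.899, 0.0, 0.001]
ft_force: [-1.1, 0.2, 6.8]
grip_width: 0.0131
```

```bash
python3 - <<'E'
from h import *
s,M,a=state();print(s["clock"],a,s["eef_pos"],s["ft_force"],s["ft_torque"],s["joint_pos"][5],np.radians(a-92.8)/.1)
E
```

```text
16.45 128.01194074902236 [ 0.54233147 -0.15973507  0.12903378] [-1.14114638  0.21451954  6.78154285] [ 0.0959152   0.31317474 -0.22330362] 0.6208436755757367 6.145643020875984
```

send_rows:
  moves:
    - [0,0,0,0.65]
    - [0,0,0,0.65]
    - [0,0,0,0.65]
    - [0,0,0,0.65]
    - [0,0,0,0.65]
    - [0,0,0,0.65]
    - [0,0,0,0.65]
    - [0,0,0,0.65]
    - [0,0,0,0.65]
    - [0,0,0,0.3]
    - [0,0,0,0]
    - [0,0,0,0]
    - [0,0,0,0]

```text
clock: 17.75
eef_pos: [0.5424, -0.1596, 0.129]
tool_rot: [0.689, 0.724, 0.001, 0.001]
ft_force: [-0.5, 0.5, 7.3]
grip_width: 0.0128
```

```bash
python3 - <<'E'
from h import *
s,M,a=state();print(s["clock"],a,s["eef_pos"],s["ft_force"],s["ft_torque"])
p,d=cams.camera("side");cv2.imwrite("pics/s6.png",cv2.resize(p[110:230,330:420],None,fx=6,fy=5))
E
```

```text
17.75 92.852240171104 [ 0.54235678 -0.15963825  0.12902393] [-0.51322117  0.45035888  7.2630525 ] [0.13360303 0.33442281 0.23228395]
```

View pics/s6.png

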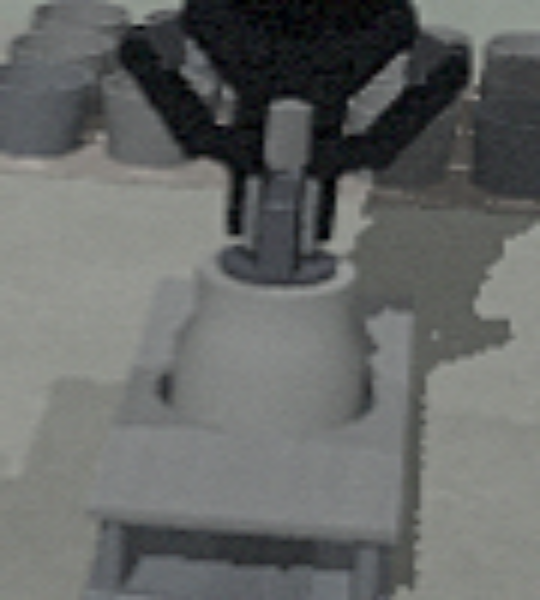

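The bar is back in line at (283,225). Unload a little, open, and withdraw upward.

send_rows:
  moves:
    - [0,0,-0.001,0]
    - [0,0,0,0]
    - [0,0,0,0]

```text
clock: 18.1
eef_pos: [0.5422, -0.1596, 0.1293]
tool_rot: [0.689, 0.724, 0.0, 0.0]
ft_force: [-0.0, -0.0, 4.5]
grip_width: 0.0132
```

send_rows:
  moves:
    - [0,0,0,0]
    - [0,0,0,0]
    - [0,0,0,0]
    - [0,0,0,0]
    - [0,0,0,0]
  claw: 0.1

```text
clock: 18.6
eef_pos: [0.5415, -0.1595, 0.1287]
tool_rot: [0.69, 0.724, -0.0, -0.0]
ft_force: [0.3, 1.2, -0.7]
grip_width: 0.0471
```

```bash
python3 - <<'E'
from h import *
s,M,a=state();print(s["clock"],a,s["eef_pos"],s["ft_force"],s["ft_torque"],s["grip_width"])
p,d=cams.camera("side");cv2.imwrite("pics/s7.png",cv2.resize(p[110:230,330:420],None,fx=6,fy=5))
E
```

```text
18.6 92.80047959403629 [ 0.54152917 -0.15952964  0.12872254] [ 0.26737635  1.18801487 -0.69613902] [-0.01594504  0.02535867 -0.0119163 ] 0.047142289829145534
```

View pics/s7.png

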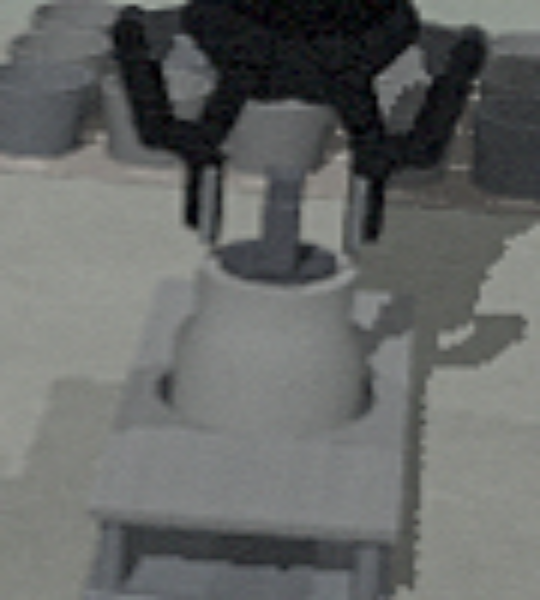

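The fingers are free and the plug stands in the mouth at (285,255). Withdrawing.

send_rows:
  moves:
    - [0,0,-0.01,0]
    - [0,0,-0.03,0]
    - [0,0,-0.04,0]
    - [0,0,-0.04,0]
    - [-0.03,0,-0.02,0]
    - [-0.045,0,0,0]
    - [-0.045,0,0,0]
    - [-0.045,0,0,0]
    - [-0.04,0,0,0]
    - [0,0,0,0]
    - [0,0,0,0]
    - [0,0,0,0]

```text
clock: 19.85
eef_pos: [0.5518, -0.3635, 0.2696]
tool_rot: [0.689, 0.724, 0.0, 0.0]
ft_force: [-0.8, -0.6, -0.6]
grip_width: 0.0471
```

```bash
python3 - <<'E'
from h import *
s,M,a=state();print(s["clock"],a,s["eef_pos"],s["ft_force"],s["joint_vel"].round(3))
for n in("top","side"):
    p,d=cams.camera(n);cv2.imwrite(f"pics/{n}8.png",p);C=cloud(n,d);P=C[d>0]
    cv2.imwrite(f"pics/{n}8c.png",cv2.resize(p[195:280,330:460] if n=="top" else p[110:230,330:420],None,fx=6,fy=5))
    b=P[(np.hypot(P[:,0]-.5425,P[:,1]+.1595)<.035)&(P[:,2]>.152)&(P[:,2]<.175)]
    if len(b)>10:
        r=cv2.minAreaRect((b[:,:2]*1000).astype(np.float32));print(n,r,np.percentile(b[:,2],[50,95]),len(b))
E
```

```text
19.85 92.84761287362173 [ 0.55182125 -0.36345225  0.26956563] [-0.76960887 -0.55748458 -0.58672591] [ 0.018 -0.013 -0.009 -0.002 -0.002 -0.   ]
top ((540.8566284179688, -159.51727294921875), (13.720492362976074, 45.778907775878906), 1.2267704010009766) [0.16008636 0.16255656] 182
side ((543.4915771484375, -157.6180419921875), (13.796286582946777, 49.631744384765625), 3.380419969558716) [0.1595915  0.16121602] 70
```

View pics/side8.png

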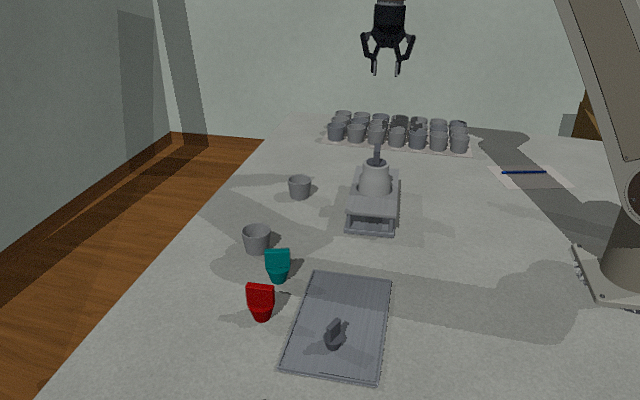

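View pics/top8.png

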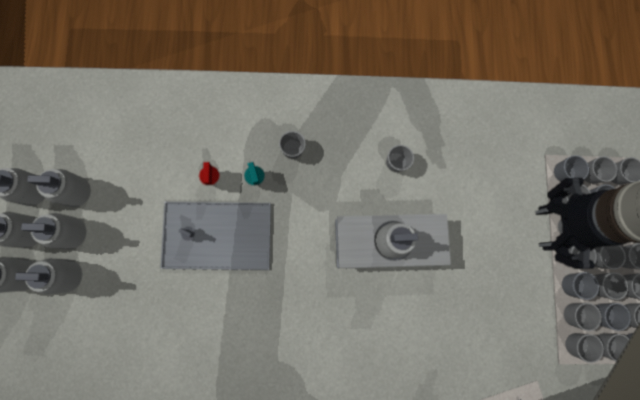

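View pics/side8c.png

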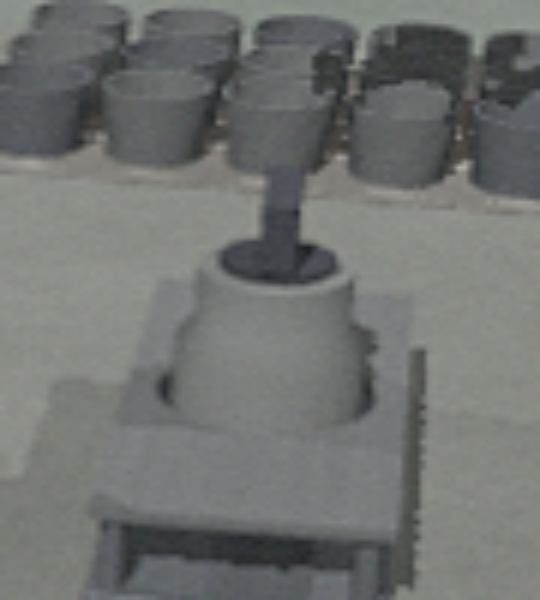

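The plug stands upright in the mouth with its bar in line. The small plug at (188,232) in the top view and the cups at (292,145) and (400,158) have not moved. Handing in.

```bash
python3 -c "
from workcell import order
print(order.job_done())"
```

```text
the job is handed in; nothing more can be done
None
```

I put the larger plug in the jar, pressed it to about 11.6 N and turned its bar 35° to each side and back without it jamming. Then I let go and handed the job in at about 20 s; no verdict was reported.

- **Pressing:** The 11.6 N is the reading of 10.4 N corrected for the plug's weight. It never read higher, so it stayed well under 25 N. The tool sank about 2 mm, which fits the spring, but I had no direct reading of the jar joint.
- **Turning:** The hold was about 7–9 N throughout, somewhat more than "lightly". Down force and tool height stayed steady at both ends and back in line.
- **Final position:** In the last top view the bar's centre is within about 1 mm of the jar axis. Its top is at 0.160 m, so the centre is about 18 mm above the nominal rim.
- **Bar alignment:** The top view puts the bar at 1.2° and the side view at 3.4°, against the rack's 2.8°.
- **Uprightness:** I judged this by eye in the side view and did not measure it.
- **Surroundings:** The small plug, both cups and the coloured look-alikes show no movement in the pictures. The gripper is open and clear of everything.
- **Disagreement:** The two cameras differed by 2–4 mm in absolute position. I used values between them and corrected by contact force during insertion.

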